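# Fit the crank on the inclined gearbox's flatted shaft

## Robot

A 7-joint arm with a two-finger parallel gripper is mounted at the origin on a cart in front of the work surface, level with it; the furniture and walls round the work are solid. World frame = base frame: x ahead of the robot, y to its left, z up, the work surface at z = 0. Lengths are in m, angles in rad, forces in N, time in s.
With the tool pointing down it reaches from about 0.425 to 0.875 m from the base axis. Payload 4.7 kg.
Tool frame: the origin (TCP) lies at the very end of the fingers, on their centre line; the grasp point (between the pads) lies 19 mm behind it (ctrl.grasp_offset is the distance from the TCP to the grasp point, in m); z points along the fingers, y is the direction in which the jaws open and shut (so a half turn about z gives the same grasp; the last joint's range is limited). The gripper opens to 87 mm and grips with 3 to 60 N. Pads are 19 mm wide; open, the fingers measure 117 mm over their backs; the gripper's body (75 mm by 190 mm) begins 51 mm behind the grasp point.
Start: joints at [1.302, 0.321, -0.07, 1.45, 0.023, 1.371, -0.057], TCP at [0.181, -0.624, 0.223] pointing down, gripper open.
Joint ranges: [-2.86, 2.86], [-0.3, 2.09], [-1.38, 1.24], [0.06, 2.45], [-1.56, 4.7], [0.09, 2.05], [-2.69, 2.69]. Speed limits (rad/s): [2.57, 2.57, 3.14, 3.14, 3.14, 3.14, 3.14].

## Interface

Orientations are given as a rotation vector (axis times angle).
In Python, from bench import ctrl gives the robot as it stands.
- The arm moves only by the shell command python3 -m creep 'ROWS' [FORCE]. ROWS is JSON, a list that holds one entry, the list of rows, each a list of 7 numbers: the opening, from 0 (shut) to 1 (fully open), then the shift along the tool's x, y, z in mm, then the turn, a rotation vector about the tool's x, y, z in rad. In form: [[[grip, dx, dy, dz, rx, ry, rz], ...]]. A call has 1 to 5 rows; each row is the pose to reach, as a shift and turn from the pose commanded when the call began, along the tool's axes at that moment; what a row does not reach only later rows make up. A row lasts 1/10 s, in which the tool goes at most 50 mm and 8.59 degrees, less where a joint would pass 70% of its speed; a pose out of reach is approached as far as the arm can. A call with a gripper value outside its range is refused whole. The fingers move at their own pace and stop on an object; FORCE is the grip in N (left out, the last holds). Time passes only in rows, so rows that repeat a pose let the fingers close. It gives the time, the measured TCP pose, the force and the opening at its end, in the units of the state.
- ctrl.get_state(): the state, without advancing time (a new reading comes with each control period).
- ctrl.get_image(name): name is "side" or "top"; returns the picture (420x560x3 uint8, red, green, blue); there is no depth.
- ctrl.camera_params(name): a dict with "K" (3x3 intrinsics, pixels), "pose" (4x4, takes a point from camera to world coordinates). Camera axes: x right, y down, z forward; pixel columns grow to the right and rows downward; lengths in m; the calibration is good to about 2 mm. A picture is of the moment at which its call begins. camera_params takes no time and is no camera call.
- ctrl.close_job(): hands the job in, once; it reports no verdict.
The state is a dict: "time": time; "joint_positions": joint angles; "qd": joint speeds; "joint_torque": joint torques, N m; "position": TCP position; "tool_rot": TCP orientation; "ft_force": force on the tool from outside, world axes, zero at the start; "torque": the same for the moment, N m; "grip_width": opening from 0.0 (shut) to 1.0 (fully open).
Only numpy, scipy, OpenCV 4.12 (cv2) and the standard library are available. Lean on these libraries where they do the work, as an engineer would, in place of code of your own. Each camera call takes 0.05 s, during which the arm holds its last target. There are 200 camera calls.

## Task

Fit the red crank lever onto the gearbox's leaning D-shaped shaft: match the flat in its bore to the flat on the shaft, push it fully home against the steel collar, and let go. Leave the G-clamp, the pliers and the wood block undisturbed.

Things in the scene. Friction and masses are not known exactly. Their poses are not given: they have to be found in the camera images.
- crank: Loose red crank lever, 146 mm long, 0.22-0.42 kg, lying bore down, arm pointing away from the robot within 30 deg. Origin: centre of the hub's underside, at the mouth of the bore; z up along the bore axis; x along the arm. Hub round, 54 mm diameter, z 0-24 mm. Arm 22 mm wide, z 8-20 mm, to x = 104 mm, where a black upright handle, 25 mm diameter, reaches z = 62 mm.
- crank_grip (a point): Middle of the crank's grip block, at (0, 0, 46) mm of the crank, axes as the crank's. The block stands on the round hub from z = 24 to 64 mm, 44 mm along x and 40 mm along y, with four flat upright sides. Grip it across y (40 mm) or across x (44 mm; the arm passes below, its top at z = 20 mm).
- crank_bore (a point): The D-shaped bore in the crank, this point at its mouth (the crank's origin), axes as the crank's. Open only at the underside, 44 mm deep, 30 mm diameter; its flat lies on the arm's side (+x), 6 mm from the axis.
- bearing: Output bearing fixed to the dark green gearbox. Origin: centre of the top face of its steel collar (48 mm diameter), 97 mm above the bench, against which the hub must seat. z: along the shaft, up and outward, leaning 32 deg from vertical to the robot's side. x: uphill across the shaft (away from the robot, rising). Bearing axes do not turn with the shaft.
- shaft_tip (a point): Tip of the steel D-shaft, 40 mm along z from the collar; axes as the bearing's. Diameter 28 mm, last 3 mm tapered to 25; one flat, 5 mm from the axis. The flat faces somewhere within 1 rad either side of the bearing's +x: see or feel for it. Unless the crank's x points where the flat faces, within about 8 deg, the hub stays on the tip. The shaft is self-locked: it does not turn by hand.
- gearbox: Gearbox fixed to the bench: base plate 140 x 126 x 10 mm (x -60 to 80, y -63 to 63), housing to 110 mm high, steel input stub on its +y side reaching y = 80 mm. Origin on the bench under the middle of the collar, nearly (collar centre at (-3, 0, 97) mm); z up, x horizontally away from the side to which the shaft leans.
- g_clamp: Blue G-clamp tightened on a metal offcut, lying flat, 127 x 111 x 21 mm, loose bystander left of the gearbox and behind it; origin at the middle of its underside, z up.
- pliers: Combination pliers with blue grips, lying flat, 60 x 163 x 15 mm, loose bystander right of the gearbox; origin at the middle of the underside, z up.
- wood_block: Beech block 62 x 130 x 42 mm, loose bystander; origin at the middle of its underside, z up, y along it.
Not all that is in view belongs to the job. There is more than one size of the crank; the one meant has the size given above.

How it is judged:
By the outcome, as a careful person would: the job done as asked, in the order asked, and still so for the second after the job is handed in, with the robot touching nothing.
It also fails if it takes over 58 s, if anything falls off the work surface, if the arm or the gripper's body presses on something with over 40 N, if the wrist force passes 120 N, or if a joint passes its speed limit or range.

## Working session

There is one attempt and no reset: what is moved stays moved. The work goes in short steps, Python scripts to look and compute and a shell command to move; the robot and the scene stay as the last step left them, time stands still between calls to the robot, and variables do not carry over. Pictures are saved under pics/ and viewed, about 8 in all and at most 12, crops included, and the job is handed in when it is done.

```bash
ls; mkdir -p pics; cat > h.py <<'E'
import numpy as np,cv2
from bench import ctrl
from scipy.spatial.transform import Rotation as R
def shot(n,f=None):
    im=ctrl.get_image(n)
    if f: cv2.imwrite('pics/'+f,im[:,:,::-1])
    return im
def ray(n,u,v):
    c=ctrl.camera_params(n);P=np.array(c['pose']);d=P[:3,:3]@np.linalg.inv(c['K'])@np.array([u,v,1.]);return P[:3,3],d/np.linalg.norm(d)
def onz(n,u,v,z):
    o,d=ray(n,u,v);return o+d*(z-o[2])/d[2]
def tri(n1,p1,n2,p2):
    o1,d1=ray(n1,*p1);o2,d2=ray(n2,*p2)
    s=np.linalg.lstsq(np.c_[d1,-d2],o2-o1,rcond=None)[0];a=o1+d1*s[0];b=o2+d2*s[1];return (a+b)/2,np.linalg.norm(a-b)
def proj(n,X):
    c=ctrl.camera_params(n);P=np.linalg.inv(np.array(c['pose']));x=np.array(c['K'])@(P[:3,:3]@np.array(X)+P[:3,3]);return x[:2]/x[2]
E
python3 - <<'E'
from h import *
np.set_printoptions(precision=4,suppress=True)
a=shot('side','s0.png');b=shot('top','t0.png')
for n in('side','top'):
    c=ctrl.camera_params(n);print(n,np.array(c['K']),np.array(c['pose']))
print(ctrl.get_state(),ctrl.grasp_offset)
E
```

```text
pics
side [[538.0246   0.     286.4119]
 [  0.     538.0246 211.8821]
 [  0.       0.       1.    ]] [[-0.878   0.2489 -0.4088  1.2422]
 [ 0.4781  0.4973 -0.724   1.2342]
 [ 0.0231 -0.8311 -0.5556  1.0339]
 [ 0.      0.      0.      1.    ]]
top [[442.3148   0.     285.9346]
 [  0.     442.3148 208.7167]
 [  0.       0.       1.    ]] [[ 0.0231 -0.9963  0.0826  0.4354]
 [-0.9997 -0.0226  0.0076  0.0004]
 [-0.0057 -0.0828 -0.9966  1.4025]
 [ 0.      0.      0.      1.    ]]
{'time': 0.1, 'joint_positions': array([ 1.3021,  0.3218, -0.0701,  1.4516,  0.0226,  1.3708, -0.0569]), 'qd': array([-0.0009, -0.0005,  0.0002, -0.003 ,  0.0011, -0.0007,  0.0004]), 'joint_torque': array([ -0.0001, -49.2574,  -0.4059, -31.3395,  -0.0643,   0.0395,
         0.0001]), 'position': array([ 0.1812, -0.6237,  0.2216]), 'tool_rot': array([-3.1085, -0.4426,  0.0006]), 'ft_force': array([-0.2171, -0.1641, -0.107 ]), 'torque': array([0.0155, 0.0636, 0.0097]), 'grip_width': 0.9952019864469321} 0.0187
```

View pics/s0.png

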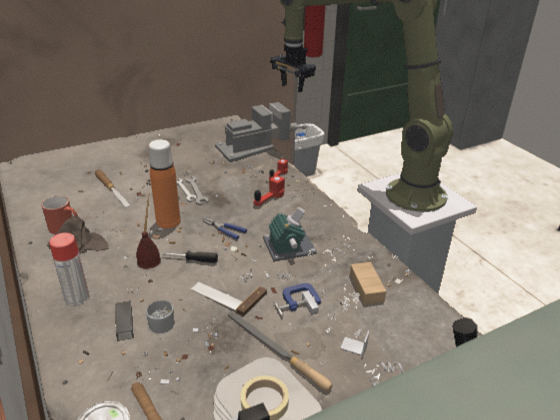

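View pics/t0.png

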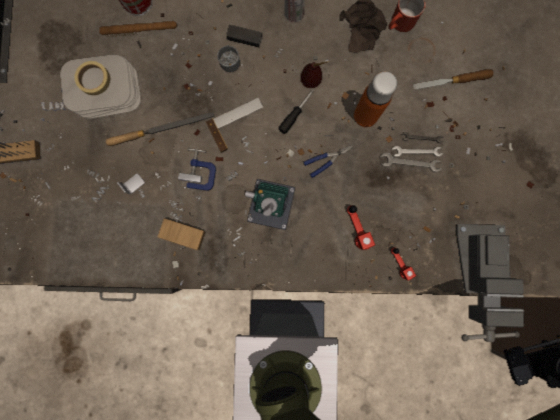

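The side view shows the red cranks at about (277,186) and (282,165), and the gearbox at (288,235). In the top view the cranks have their hubs at (366,241) and (406,272), and the gearbox is at (270,203). Next I'll enlarge both views.

```bash
python3 - <<'E'
from h import *
a=cv2.imread('pics/s0.png');b=cv2.imread('pics/t0.png')
def crop(i,u,v,w,h,k=8):return cv2.resize(i[v:v+h,u:u+w],(400,300),interpolation=cv2.INTER_CUBIC)
m=np.vstack([np.hstack([crop(b,340,195,88,66),crop(a,240,150,72,54)]),np.hstack([crop(b,238,173,64,48),crop(a,256,198,64,48)])])
cv2.imwrite('pics/m1.png',m)
# red masks
for n,i in(('top',b),('side',a)):
    h=cv2.cvtColor(i,cv2.COLOR_BGR2HSV);k=(((h[...,0]<8)|(h[...,0]>172))&(h[...,1]>150)&(h[...,2]>90)).astype(np.uint8)
    c,l,s,ce=cv2.connectedComponentsWithStats(k)
    for j in range(1,c):
        if s[j,4]>25:print(n,s[j],ce[j].round(1))
E
```

```text
top [393  13   9   8  36] [397.1  16.2]
top [348 212  15  21 146] [356.1 221.9]
top [358 232  17  18 146] [366.1 240.6]
top [392 252  13  16  82] [398.9 259.8]
top [403 267  13  13  77] [409. 273.]
side [254 160  34  45 348] [274.1 183.7]
side [ 51 241  27  20 315] [ 64.6 251.8]
```

View pics/m1.png

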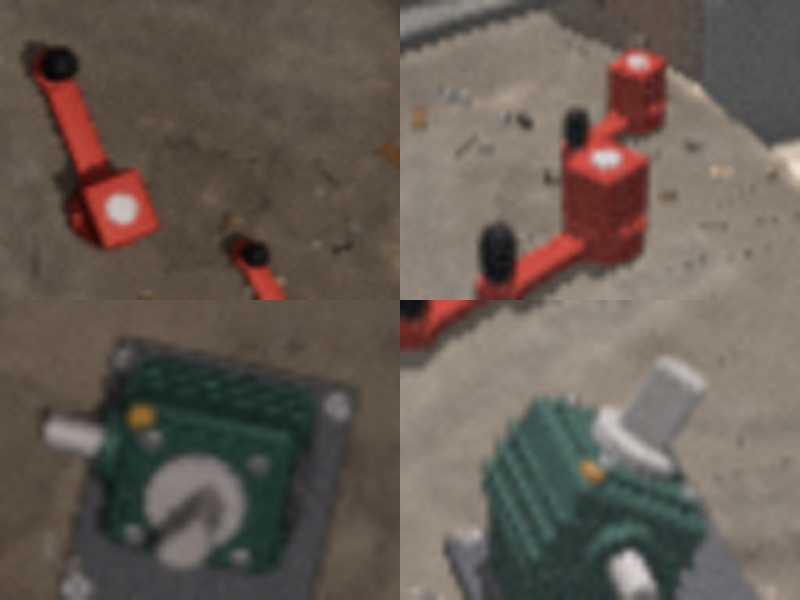

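Top crops: the larger crank has its block top at about (366.5,241) and its handle at (353,208.5), roughly 104 mm apart, so it is the one meant. The gearbox is yawed about −12° and the shaft leans toward image lower left. In the side crop the shaft's broad grey face looks like the flat. I'll measure all three and zoom in on the shaft.

```bash
python3 - <<'E'
from h import *
np.set_printoptions(precision=4,suppress=True)
a=np.mean([ctrl.get_image('side').astype(float) for _ in range(4)],0);b=np.mean([ctrl.get_image('top').astype(float) for _ in range(4)],0)
np.save('a.npy',a);np.save('b.npy',b)
def cen(i,u0,v0,u1,v1,f):
    s=i[v0:v1,u0:u1];w=f(s);yy,xx=np.mgrid[v0:v1,u0:u1];return np.array([(w*xx).sum()/w.sum(),(w*yy).sum()/w.sum()])
wh=lambda s:np.clip(s[...,1]-90,0,None)  # white dot inside red
wt=cen(b,363,238,371,246,wh);ws=cen(a,271,175,283,182,lambda s:np.clip(s[...,1]-100,0,None))
print('dot',wt,ws);p,e=tri('top',wt,'side',ws);print('block top',p,e)
dk=lambda s:np.clip(60-s.max(2),0,None)
ht=cen(b,346,202,359,214,dk);print('handle top',ht,onz('top',*ht,.06))
i=b[225:260,350:385].astype(np.uint8)
# red polygon edge angles via minAreaRect of red+white blob
h=cv2.cvtColor(b.astype(np.uint8),cv2.COLOR_RGB2HSV);k=(((h[...,0]<8)|(h[...,0]>172))&(h[...,1]>120)&(h[...,2]>110)).astype(np.uint8)
# arm direction: fit line to arm pixels
yy,xx=np.nonzero(k[210:232,345:366]);q=np.c_[xx+345,yy+210].astype(np.float32)
pts=np.array([onz('top',u,v,.02)[:2] for u,v in q]);c=pts.mean(0);d=np.linalg.svd(pts-c)[2][0];d*=np.sign(d[0])
print('arm dir deg',np.degrees(np.arctan2(d[1],d[0])),'handle dir',np.degrees(np.arctan2(*(onz('top',*ht,.06)-p)[[1,0]])),np.linalg.norm((onz('top',*ht,.06)-p)[:2]))
def crop(i,u,v,w,h,W,H):return cv2.resize(i[v:v+h,u:u+w].astype(np.uint8),(W,H),interpolation=cv2.INTER_CUBIC)
m=np.hstack([crop(b,258,192,24,36,400,600),crop(a,284,202,24,36,400,600)]);m=np.clip(m*1.2,0,255).astype(np.uint8)
cv2.imwrite('pics/m2.png',m[:,:,::-1])
E
```

```text
dot [366.2975 240.5632] [276.7815 178.0004]
block top [ 0.4559 -0.234   0.0655] 0.0010463130265816296
handle top [351.859 208.483] [ 0.5519 -0.19    0.06  ]
arm dir deg 25.059786790733508 handle dir 24.61638454678671 0.10561204117271436
```

View pics/m2.png

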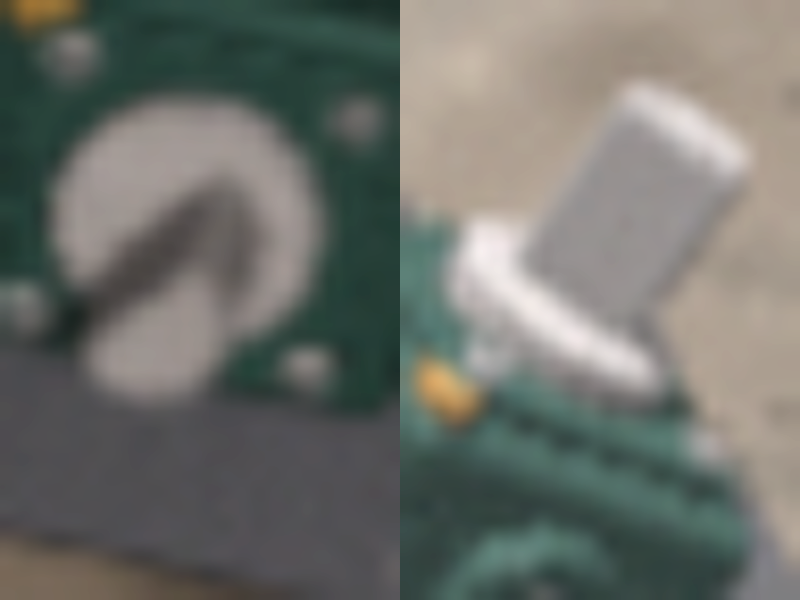

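```bash
python3 - <<'E'
from h import *
np.set_printoptions(precision=4,suppress=True)
T=lambda x,y:(258+x/16.667-.5+.03,192+y/16.667-.5+.03)
S=lambda x,y:(284+(x-400)/16.667-.5+.03,202+y/16.667-.5+.03)
yaw=np.radians(-11.5);xg=np.array([np.cos(yaw),np.sin(yaw),0]);yg=np.array([-xg[1],xg[0],0]);ez=np.array([0,0,1.])
t=np.radians(32);zb=-np.sin(t)*xg+np.cos(t)*ez;xb=np.cos(t)*xg+np.sin(t)*ez
ct=onz('top',*T(187,220),.097);print('collar top-view',ct)
cs=onz('side',*S(560,318),.097);print('collar side',cs)
print('bolts plane',[onz('top',*T(*p),.09)[:2] for p in((70,55),(357,120),(25,305),(305,370))])
C=ct.copy()
def onplane(n,u,v,P):
    o,d=ray(n,u,v);return o+d*((P-o)@zb)/(d@zb)
tip=C+.04*zb;print('tip',tip,'proj top',proj('top',tip),'->crop',[(proj('top',tip)[0]-258+.5)*16.667,(proj('top',tip)[1]-192+.5)*16.667],'side crop',(proj('side',tip)-[284,202]+.5)*16.667+[400,0])
for n,p,q in(('top',T(88,325),T(195,262)),('side',S(613,112),S(735,185))):
    A=onplane(n,*p,tip)-tip;B=onplane(n,*q,tip)-tip
    a=np.array([A@xb,A@yg])*1e3;b=np.array([B@xb,B@yg])*1e3;d=b-a;nn=np.array([-d[1],d[0]]);nn*=np.sign(nn[0])
    print(n,a,b,'len',np.linalg.norm(d),'phi',np.degrees(np.arctan2(nn[1],nn[0])),'dist',a@nn/np.linalg.norm(nn))
E
```

```text
collar top-view [0.5543 0.0615 0.097 ]
collar side [0.5574 0.0649 0.097 ]
bolts plane [array([0.5841, 0.0836]), array([0.5736, 0.0319]), array([0.539 , 0.0904]), array([0.5285, 0.0401])]
tip [0.5335 0.0657 0.1309] proj top [266.5737 210.7873] ->crop [np.float64(151.23116182868077), np.float64(321.4608925851076)] side crop [682.5846 134.6241]
top [-3.504  10.5683] [13.155  -5.5982] len 23.21376083482235 phi 45.85964055187614 dist 5.143922806331646
side [17.0443  2.6963] [-7.0006 13.1417] len 26.21572600291253 phi 66.51920964438744 dist 9.264207001530187
```

The top view gives the flat at φ≈46° and 5.1 mm from the axis, which matches the given 5 mm. The side view gives about 66°, but its end face is strongly foreshortened, so I'll start at about 50° and feel from there. The collar from the top view also fits the shaft midline in the side view. Next I move over the crank.

```bash
cat >> h.py <<'E'
np.set_printoptions(precision=4,suppress=True)
yaw=np.radians(-11.5);xg=np.array([np.cos(yaw),np.sin(yaw),0]);yg=np.array([-xg[1],xg[0],0]);ez=np.array([0,0,1.])
t=np.radians(32);zb=-np.sin(t)*xg+np.cos(t)*ez;xb=np.cos(t)*xg+np.sin(t)*ez
C=np.array([.5543,.0615,.097])
F=np.diag([1,-1,-1.])
CR=np.array([.456,-.234,0]);CY=24.8
def crankR(phi):
    x=np.cos(np.radians(phi))*xb+np.sin(np.radians(phi))*yg;return np.c_[x,np.cross(zb,x),zb]
def lyingR(y=CY):return R.from_euler('z',y,degrees=True).as_matrix()
def plan(p,M,base=None):
    s=ctrl.get_state();P,Q=(s['position'],R.from_rotvec(s['tool_rot']).as_matrix()) if base is None else base
    print('d_mm',(Q.T@(p-P)*1e3).round(1),'rv',R.from_matrix(Q.T@M).as_rotvec().round(4))
def st():
    s=ctrl.get_state();print('t',s['time'],'p',s['position'],'q',s['joint_positions'],'f',s['ft_force'].round(1),'m',s['torque'].round(2),'g',s['grip_width'])
E
python3 - <<'E'
from h import *
plan(np.array([.456,-.234,.18]),lyingR()@F)
E
```

```text
d_mm [ 372.6 -298.1   42.5] rv [ 0.    0.   -0.15]
```

```bash
python3 -m creep '[[[1,37,-30,0,0,0,0],[1,75,-60,4,0,0,-0.05],[1,112,-89,10,0,0,-0.1],[1,150,-119,15,0,0,-0.15],[1,186,-149,20,0,0,-0.15]]]'; python3 -m creep '[[[1,37,-30,4,0,0,0],[1,75,-60,8,0,0,0],[1,112,-89,12,0,0,0],[1,150,-119,16,0,0,0],[1,187,-149,22,0,0,0]]]'; python3 - <<'E'
from h import *
st()
plan(np.array([.456,-.234,.18]),lyingR()@F)
E
```

```text
time: 1.0
position: [0.3196, -0.4274, 0.2026]
tool_rot: [3.067, 0.677, 0.001]
ft_force: [1.0, 0.0, -0.5]
grip_width: 1.003
time: 1.5
position: [0.4266, -0.2139, 0.1811]
tool_rot: [3.067, 0.674, 0.002]
ft_force: [0.2, -0.7, 0.1]
grip_width: 0.998
t 1.5 p [ 0.4266 -0.2139  0.1811] q [ 0.8667 -0.0053 -0.4534  1.9083 -0.0017  1.2363 -0.7242] f [ 0.2 -0.7  0.1] m [-0.04 -0.06 -0.02] g 0.9980575923257222
d_mm [18.3 30.6  1.1] rv [ 0.0018 -0.0007 -0.0002]
```

```bash
python3 -m creep '[[[1,9,15,10,0,0,0],[1,18.3,30.6,40,0,0,0],[1,18.3,30.6,80,0,0,0],[1,18.3,30.6,80,0,0,0],[1,18.3,30.6,80,0,0,0]]]'; python3 - <<'E'
from h import *
st();plan(np.array([.456,-.234,.029]),lyingR()@F)
a=shot('side');b=shot('top')
def crop(i,u,v,w,h):return cv2.resize(i[v:v+h,u:u+w],(400,600),interpolation=cv2.INTER_CUBIC)
cv2.imwrite('pics/m3.png',np.hstack([crop(b,343,212,44,66),crop(a,254,140,44,66)])[:,:,::-1])
E
```

```text
time: 2.0
position: [0.4547, -0.2353, 0.1007]
tool_rot: [-3.067, -0.674, 0.001]
ft_force: [0.8, 0.1, -0.4]
grip_width: 1.001
t 2.0 p [ 0.4547 -0.2353  0.1007] q [ 0.8489  0.1557 -0.4541  1.922   0.0767  1.0821 -0.7745] f [ 0.8  0.1 -0.4] m [-0.01 -0.02 -0.02] g 1.0007494954405693
d_mm [ 1.8 -0.6 71.7] rv [-0.0013  0.0007  0.    ]
```

View pics/m3.png

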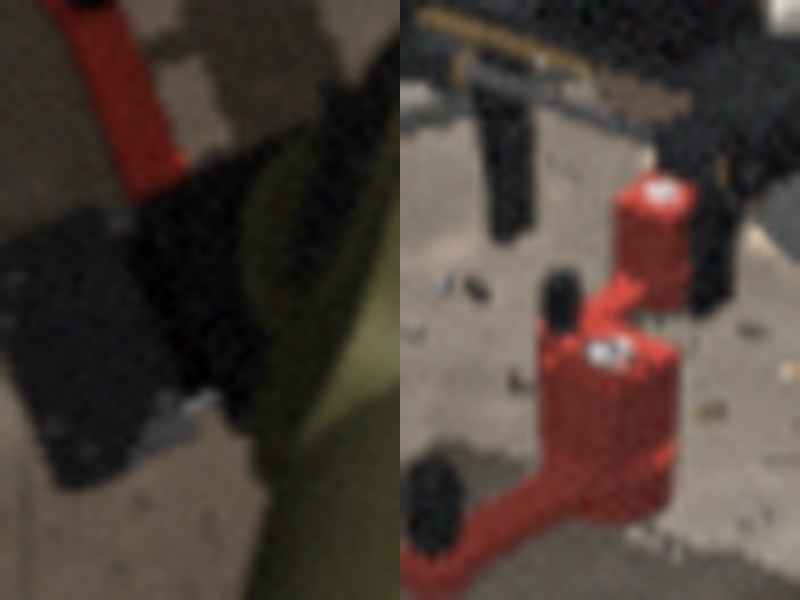

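In the side crop the fingers straddle the target block: tips at (505,240) and (715,310), their midpoint column 610 over the white dot at (610,350). I descend and grip.

```bash
python3 -m creep '[[[1,1.8,-0.6,20,0,0,0],[1,1.8,-0.6,45,0,0,0],[1,1.8,-0.6,60,0,0,0],[1,1.8,-0.6,71,0,0,0],[1,1.8,-0.6,71,0,0,0]]]' 30;python3 -m creep '[[[0,0,0,0,0,0,0],[0,0,0,0,0,0,0],[0,0,0,0,0,0,0],[0,0,0,0,0,0,0],[0,0,0,0,0,0,0]]]' 45; python3 -m creep '[[[0,0,0,0,0,0,0],[0,0,0,-2,0,0,0],[0,0,0,-8,0,0,0],[0,0,0,-20,0,0,0],[0,0,0,-40,0,0,0]]]' 45;python3 -c "
from h import *
st()
D=crankR(50)@F
plan(C+zb*.120+zb*.029+np.array([0,0,0]),D)"
```

```text
time: 2.6
position: [0.4559, -0.2342, 0.029]
tool_rot: [-3.068, -0.674, 0.002]
ft_force: [-1.2, -0.2, -0.8]
grip_width: 1.0
time: 3.1
position: [0.4567, -0.2345, 0.0299]
tool_rot: [3.068, 0.674, 0.001]
ft_force: [-0.1, 0.2, -0.8]
grip_width: 0.634
time: 3.6
position: [0.4554, -0.2338, 0.0694]
tool_rot: [-3.066, -0.674, 0.003]
ft_force: [0.8, -0.2, -2.1]
grip_width: 0.457
t 3.6 p [ 0.4554 -0.2338  0.0694] q [ 0.8403  0.1953 -0.4537  1.9498  0.0995  1.0208 -0.7961] f [ 0.8 -0.2 -2.1] m [-0.08  0.07  0.01] g 0.4566323742387673
d_mm [ 149.8 -273.6 -153.5] rv [-0.3853  0.4097 -0.233 ]
```

```bash
python3 -m creep '[[[0,0,0,-40,0,0,0],[0,0,-20,-80,0,0,0],[0,20,-60,-110,-0.08,0.08,-0.05],[0,40,-100,-140,-0.16,0.16,-0.1],[0,65,-140,-150,-0.23,0.24,-0.14]]]' 45;python3 -c "
from h import *
st()
plan(C+zb*.120+zb*.029+np.array([0,0,0]),crankR(50)@F)"
```

```text
time: 4.1
position: [0.4554, -0.1172, 0.2165]
tool_rot: [2.855, 0.802, 0.334]
ft_force: [-0.5, -0.8, -1.5]
grip_width: 0.459
t 4.1 p [ 0.4554 -0.1172  0.2165] q [ 0.6447 -0.28   -0.4042  2.0846 -0.0948  1.0437 -0.7467] f [-0.5 -0.8 -1.5] m [-0.08  0.42 -0.06] g 0.4592947903457319
d_mm [ 121.8 -152.1  -18.7] rv [-0.1831  0.2245 -0.1128]
```

```bash
python3 -c "
from h import *
plan(C+zb*.104,crankR(50)@F)"
```

```text
d_mm [ 132.2 -144.5   24.5] rv [-0.1831  0.2245 -0.1128]
```

```bash
python3 -m creep '[[[0,30,-32,4,-0.05,0.06,-0.03],[0,60,-64,8,-0.1,0.12,-0.06],[0,90,-96,12,-0.14,0.17,-0.09],[0,115,-125,16,-0.183,0.2245,-0.113],[0,132,-144.5,20,-0.183,0.2245,-0.113]]]' 45; python3 -m creep '[[[0,0,0,0,0,0,0],[0,0,0,0,0,0,0]]]' 45; python3 - <<'E'
from h import *
st()
plan(C+zb*.104,crankR(50)@F)
a=shot('side');b=shot('top');np.save('a.npy',a);np.save('b.npy',b)
def crop(i,u,v,w,h):return cv2.resize(i[v:v+h,u:u+w],(400,600),interpolation=cv2.INTER_CUBIC)
cv2.imwrite('pics/m4.png',np.hstack([crop(b,245,170,44,66),crop(a,270,170,44,66)])[:,:,::-1])
E
```

```text
time: 4.6
position: [0.512, 0.0169, 0.1761]
tool_rot: [2.643, 0.911, 0.665]
ft_force: [1.0, 0.9, -2.3]
grip_width: 0.457
time: 4.8
position: [0.5109, 0.0197, 0.1761]
tool_rot: [2.637, 0.922, 0.659]
ft_force: [-0.1, 0.1, -3.4]
grip_width: 0.459
t 4.8 p [0.5109 0.0197 0.1761] q [-0.057  -0.3017 -0.1666  2.2773  0.2614  0.686  -1.2893] f [-0.1  0.1 -3.4] m [0.09 0.81 0.01] g 0.45880404853420614
d_mm [ 29.5 -42.1 -18.5] rv [-0.0178  0.0144  0.0006]
```

View pics/m4.png

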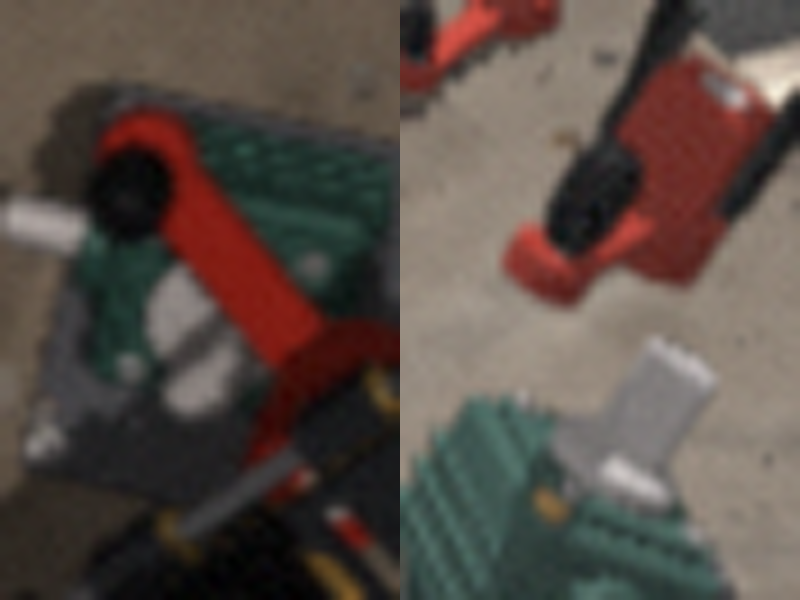

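In the top crop the crank hangs to the right of the shaft, its arm pointing up-left and the dark flat of the shaft visible. In the side crop the hub bottom is at about (690,285) and the shaft tip at (685,360). Joint 2 sits at its limit, so I want a lower hover. First I check how high on the block the grip took hold.

```bash
python3 - <<'E'
from h import *
s=ctrl.get_state();Q=R.from_rotvec(s['tool_rot']).as_matrix();M=Q@F;P=s['position']
print('crank x deg err', (M.T@crankR(50)).round(3).tolist())
def cs(n,X):
    u0,v0=((270,170) if n=='side' else (245,170));p=proj(n,X);k=((p-[u0,v0])+.5)/.11;return (k+([400,0] if n=='side' else [0,0])).round(0)
for dl in(0,.005,.010,.015):
    O=P-M[:,2]*(.029+dl)
    rim=[O+M@[.027*np.cos(a),.027*np.sin(a),0] for a in np.linspace(0,2*np.pi,73)]
    sr=np.array([cs('side',r) for r in rim]);
    print(dl,'side: lowest rim',sr[sr[:,1].argmax()],'dot',cs('side',O+M@[0,0,.064]),'handle top',cs('side',O+M@[.104,0,.062]),cs('top',O+M@[.104,0,.062]))
E
```

```text
crank x deg err [[1.0, -0.005, -0.015], [0.005, 1.0, 0.015], [0.015, -0.016, 1.0]]
0 side: lowest rim [679. 281.] dot [724.  80.] handle top [633. 138.] [115. 227.]
0.005 side: lowest rim [667. 292.] dot [716.  92.] handle top [625. 150.] [118. 221.]
0.01 side: lowest rim [660. 304.] dot [709. 104.] handle top [617. 163.] [121. 214.]
0.015 side: lowest rim [656. 316.] dot [701. 116.] handle top [608. 176.] [124. 207.]
```

```bash
python3 - <<'E'
from h import *
a=np.load('a.npy').astype(float);b=np.load('b.npy').astype(float)
def blob(i,u0,v0,u1,v1,th):
    s=i[v0:v1,u0:u1];k=(s.max(2)<th).astype(np.uint8);c,l,st_,ce=cv2.connectedComponentsWithStats(k,connectivity=4)
    j=1+st_[1:,4].argmax();print(st_[j]+[u0,v0,0,0,0]);
    for r in k:print(''.join('#' if x else '.' for x in r))
    return ce[j]+[u0,v0]
pt=blob(b,252,183,267,200,50);ps=blob(a,284,183,297,200,75)
p,e=tri('top',pt,'side',ps);print(pt,ps,p,e)
s=ctrl.get_state();Q=R.from_rotvec(s['tool_rot']).as_matrix();M=Q@F;P=s['position']
print('in crank axes from TCP-29mm (expect 104,0,41):',(M.T@(p-(P-M[:,2]*.029))*1e3).round(1))
E
```

```text
[252 183  12  17 109]
...##.........#
..##..........#
####...........
.##....##......
.##.#######....
.##########....
############...
############...
.###########...
..#########....
...########....
...########....
....######.....
.....#####.....
.....####.##...
.....#.....#...
.#..##.........
[286 183  11  15  93]
........##...
........##...
........##...
.......#####.
.....#######.
.....########
....#########
....#########
...#########.
...#########.
..########...
..########...
..#######....
...#####.....
....###......
.............
.............
[257.6239 190.7156] [291.0215 190.7204] [0.5803 0.0864 0.2223] 0.000672047376223326
in crank axes from TCP-29mm (expect 104,0,41): [107.1   0.3  41. ]
```

The triangulated handle comes out at (107,0.3,41) mm in crank axes, against an expected (104,0,41), so the crank is held square and at the planned height. I move across over the tip at the same axial height.

```bash
python3 -m creep '[[[0,10,-14,0,0,0,0],[0,20,-28,0,-0.018,0.0144,0],[0,29.5,-42,0,-0.018,0.0144,0],[0,29.5,-42,0,-0.018,0.0144,0],[0,29.5,-42,0,-0.018,0.0144,0]]]' 45; python3 - <<'E'
from h import *
st()
plan(C+zb*.029,crankR(50)@F)
E
```

```text
time: 5.4
position: [0.5112, 0.0666, 0.17]
tool_rot: [2.622, 0.905, 0.685]
ft_force: [1.2, -0.2, -2.8]
grip_width: 0.46
t 5.4 p [0.5112 0.0666 0.17  ] q [-0.0564 -0.2777 -0.2979  2.2771  0.3392  0.6775 -1.4859] f [ 1.2 -0.2 -2.8] m [ 0.1   1.   -0.06] g 0.45977272708143996
d_mm [ 1.5 -4.1 55.8] rv [ 0.0032  0.0013 -0.0065]
```

```bash
python3 -m creep '[[[0,1.5,-4,6,0,0,-0.006],[0,1.5,-4,8,0,0,-0.006],[0,1.5,-4,8,0,0,-0.006]]]' 45; python3 - <<'E'
from h import *
st()
plan(C+zb*.029,crankR(50)@F)
a=shot('side');b=shot('top');np.save('a.npy',a);np.save('b.npy',b)
s=ctrl.get_state();Q=R.from_rotvec(s['tool_rot']).as_matrix();M=Q@F;O=s['position']-M[:,2]*.029
def crop(i,u,v,w,h):return cv2.resize(i[v:v+h,u:u+w],(400,600),interpolation=cv2.INTER_CUBIC)
m=np.hstack([crop(b,245,170,44,66),crop(a,274,170,44,66)])[:,:,::-1].copy()
f=lambda X:tuple(int(v) for v in ((proj('side',X)-[274,170]+.5)/.11+[400,0]))
print('mouth',f(O),'dot',f(O+.064*zb),'tip',f(C+.04*zb),'collar',f(C))
cv2.imwrite('pics/m5.png',m)
E
```

```text
time: 5.7
position: [0.5139, 0.0708, 0.161]
tool_rot: [2.618, 0.915, 0.682]
ft_force: [0.5, -0.3, -3.0]
grip_width: 0.456
t 5.7 p [0.5139 0.0708 0.161 ] q [-0.0539 -0.2562 -0.3107  2.2802  0.3588  0.6594 -1.5072] f [ 0.5 -0.3 -3. ] m [ 0.17  0.91 -0.07] g 0.45645192901037174
d_mm [ 0.1  1.6 47.2] rv [0.0017 0.0015 0.0013]
mouth (660, 349) dot (764, 197) tip (645, 364) collar (581, 457)
```

View pics/m5.png

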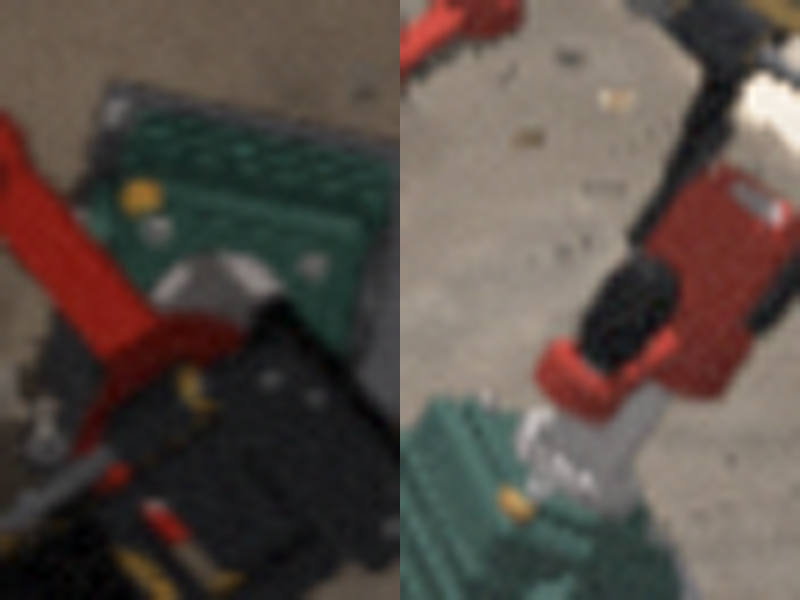

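Predicted dot (764,197), seen at (762,203). The hub sits over the shaft in line with its axis, with the arm pointing toward the flat. I start the insertion.

```bash
python3 -m creep '[[[0,0,1.5,3,0,0,0],[0,0,1.5,6,0,0,0],[0,0,1.5,8,0,0,0],[0,0,1.5,10,0,0,0],[0,0,1.5,10,0,0,0]]]' 45; python3 - <<'E'
from h import *
st()
plan(C+zb*.029,crankR(50)@F)
E
```

```text
time: 6.3
position: [0.5196, 0.0692, 0.153]
tool_rot: [2.618, 0.917, 0.682]
ft_force: [-0.5, -0.7, -2.9]
grip_width: 0.455
t 6.3 p [0.5196 0.0692 0.153 ] q [-0.0462 -0.2328 -0.3121  2.2806  0.3759  0.637  -1.518 ] f [-0.5 -0.7 -2.9] m [ 0.08  1.23 -0.05] g 0.4547575082932088
d_mm [-0.2  0.6 37.3] rv [0.0014 0.0012 0.0021]
```

```bash
python3 -m creep '[[[0,-0.2,0.6,2,0,0,0],[0,-0.2,0.6,3,0,0,0],[0,-0.2,0.6,4,0,0,0],[0,-0.2,0.6,5,0,0,0],[0,-0.2,0.6,5,0,0,0]]]' 45; python3 - <<'E'
from h import *
st()
plan(C+zb*.029,crankR(50)@F)
E
```

```text
time: 6.8
position: [0.5223, 0.0683, 0.1491]
tool_rot: [2.618, 0.917, 0.682]
ft_force: [-4.4, 0.1, -3.0]
grip_width: 0.457
t 6.8 p [0.5223 0.0683 0.1491] q [-0.0422 -0.2217 -0.3129  2.281   0.3845  0.6262 -1.5238] f [-4.4  0.1 -3. ] m [ 0.34  2.04 -0.04] g 0.4569625207495537
d_mm [-0.1  0.3 32.5] rv [0.0012 0.0011 0.0022]
```

```bash
python3 -m creep '[[[0,0,0,1,0,0,0],[0,0,0,2,0,0,0],[0,0,0,3,0,0,0],[0,0,0,4,0,0,0]]]' 45; python3 - <<'E'
from h import *
st()
plan(C+zb*.029,crankR(50)@F)
s=ctrl.get_state();f=s['ft_force']+[0,0,3];print('f bearing x,y,z',f@xb,f@yg,f@zb)
E
```

```text
time: 7.2
position: [0.5243, 0.0679, 0.1458]
tool_rot: [2.618, 0.917, 0.682]
ft_force: [-5.8, 1.3, -3.1]
grip_width: 0.453
t 7.2 p [0.5243 0.0679 0.1458] q [-0.0391 -0.2124 -0.3146  2.2814  0.3926  0.6178 -1.5306] f [-5.8  1.3 -3.1] m [ 0.36  2.27 -0.01] g 0.4533748764045209
d_mm [-0.1  0.3 28.7] rv [0.0013 0.0011 0.0021]
f bearing x,y,z -5.13968705062338 0.11550129227301853 3.0755240508349737
```

The hub is about 11 mm past the tip with a small side force along −x_b, so it has entered. I ease off 1.5 mm in that direction and go on.

```bash
python3 -m creep '[[[0,-0.5,-0.6,1,0,0,0],[0,-1,-1.1,2,0,0,0],[0,-1,-1.1,4,0,0,0],[0,-1,-1.1,6,0,0,0],[0,-1,-1.1,8,0,0,0]]]' 45; python3 - <<'E'
from h import *
st()
plan(C+zb*.029,crankR(50)@F)
s=ctrl.get_state();f=s['ft_force']+[0,0,3];print('f bearing x,y,z',f@xb,f@yg,f@zb)
E
```

```text
time: 7.7
position: [0.5282, 0.0672, 0.1389]
tool_rot: [2.617, 0.916, 0.685]
ft_force: [-2.4, -0.2, -2.2]
grip_width: 0.457
t 7.7 p [0.5282 0.0672 0.1389] q [-0.0327 -0.1946 -0.3186  2.2839  0.4116  0.5981 -1.5474] f [-2.4 -0.2 -2.2] m [ 0.09  1.42 -0.09] g 0.4569737234915822
d_mm [-0.   0.6 20.7] rv [ 0.0022 -0.0006  0.0019]
f bearing x,y,z -1.5565775498427643 -0.704821179461346 1.9243749282045495
```

```bash
python3 -m creep '[[[0,-0.3,-0.3,2,0,0,0],[0,-0.3,-0.3,4,0,0,0],[0,-0.3,-0.3,6,0,0,0],[0,-0.3,-0.3,8,0,0,0],[0,-0.3,-0.3,10,0,0,0]]]' 45; python3 - <<'E'
from h import *
st()
plan(C+zb*.029,crankR(50)@F)
s=ctrl.get_state();f=s['ft_force']+[0,0,3];print('f bearing x,y,z',f@xb,f@yg,f@zb)
E
python3 -m creep '[[[0,0,0,2,0,0,0],[0,0,0,4,0,0,0],[0,0,0,6,0,0,0],[0,0,0,7,0,0,0],[0,0,0,8,0,0,0]]]' 45; python3 - <<'E'
from h import *
st()
plan(C+zb*.029,crankR(50)@F)
s=ctrl.get_state();f=s['ft_force']+[0,0,3];print('f bearing x,y,z',f@xb,f@yg,f@zb)
E
```

```text
time: 8.2
position: [0.5331, 0.0664, 0.1303]
tool_rot: [2.617, 0.917, 0.686]
ft_force: [-0.4, -0.1, -2.4]
grip_width: 0.46
t 8.2 p [0.5331 0.0664 0.1303] q [-0.0248 -0.1705 -0.323   2.2847  0.4355  0.5764 -1.5678] f [-0.4 -0.1 -2.4] m [ 0.2   0.91 -0.01] g 0.45963562085419285
d_mm [ 0.1  0.9 10.8] rv [ 0.0022 -0.001   0.002 ]
f bearing x,y,z -0.0042971200262329895 -0.18075338630799742 0.733970928282883
time: 8.7
position: [0.5363, 0.0654, 0.1241]
tool_rot: [2.617, 0.916, 0.682]
ft_force: [-24.4, 0.6, 22.3]
grip_width: 0.456
t 8.7 p [0.5363 0.0654 0.1241] q [-0.0191 -0.1526 -0.3272  2.284   0.4547  0.5648 -1.5849] f [-24.4   0.6  22.3] m [-0.21  2.65 -0.45] g 0.4562588365339967
d_mm [0.7 1.1 3.8] rv [0.0026 0.0014 0.0021]
f bearing x,y,z -6.981230239701961 -4.324994793211627 34.2401924166973
```

Axial force rose to 34 N with 3.8 mm of nominal travel left, in line with the late-closing grip. I check by picture before letting go.

```bash
python3 - <<'E'
from h import *
a=shot('side');b=shot('top')
def crop(i,u,v,w,h):return cv2.resize(i[v:v+h,u:u+w],(400,600),interpolation=cv2.INTER_CUBIC)
f=lambda X:((proj('side',X)-[274,180]+.5)/.09+[400,0]).round()
M=crankR(50)
for d in(0,.004):
  print(d,'dot',f(C+zb*(.064+d)),'lowest rim',max((tuple(f(C+zb*d+M@[.027*np.cos(q),.027*np.sin(q),0])) for q in np.linspace(0,6.28,60)),key=lambda r:r[1]),'collar rim',max((tuple(f(C+M@[.024*np.cos(q),.024*np.sin(q),0])) for q in np.linspace(0,6.28,60)),key=lambda r:r[1]))
cv2.imwrite('pics/m6.png',np.hstack([crop(b,240,170,44,66),crop(a,274,180,36,54)])[:,:,::-1])
E
```

```text
0 dot [747. 265.] lowest rim (np.float64(684.0), np.float64(510.0)) collar rim (np.float64(677.0), np.float64(503.0))
0.004 dot [754. 254.] lowest rim (np.float64(686.0), np.float64(498.0)) collar rim (np.float64(677.0), np.float64(503.0))
```

View pics/m6.png

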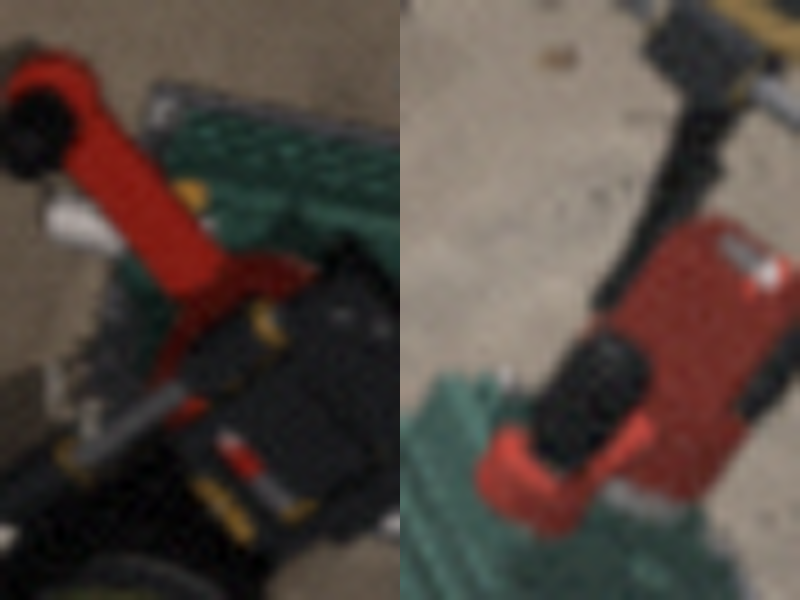

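The hub is down on the collar in the side crop, with the dot at (752,262) and only a thin collar edge visible at (650,500). I wiggle it slightly with the side load eased and press a little more, to see whether it can still advance.

```bash
python3 -m creep '[[[0,-1,-0.5,0.3,0,0,0.03],[0,-1,-0.5,0.6,0,0,-0.03],[0,-1,-0.5,0.9,0,0,0.02],[0,-1,-0.5,1,0,0,-0.02],[0,-1,-0.5,1,0,0,0]]]' 50; python3 - <<'E'
from h import *
st()
plan(C+zb*.029,crankR(50)@F)
s=ctrl.get_state();f=s['ft_force']+[0,0,3];print('f bearing x,y,z',f@xb,f@yg,f@zb)
E
```

```text
time: 9.3
position: [0.5368, 0.0657, 0.1244]
tool_rot: [2.615, 0.918, 0.687]
ft_force: [-18.2, 0.0, 17.6]
grip_width: 0.453
t 9.3 p [0.5368 0.0657 0.1244] q [-0.0188 -0.1534 -0.3278  2.2853  0.4577  0.5613 -1.5867] f [-18.2   0.   17.6] m [-0.3   1.96 -0.07] g 0.4530437776283589
d_mm [-0.   0.9  3.8] rv [ 0.0041 -0.0016  0.0034]
f bearing x,y,z -4.191077999299426 -3.578424901492501 26.898814504954313
```

No further advance, so it is at a hard stop. I unload, open and retreat along the shaft.

```bash
python3 -m creep '[[[0,0,0,-1,0,0,0],[0,0,0,-2,0,0,0],[0.8,0,0,-2,0,0,0],[0.8,0,0,-2,0,0,0],[0.8,0,0,-2,0,0,0]]]'; python3 -m creep '[[[0.8,0,0,0,0,0,0],[0.8,0,0,0,0,0,0],[0.8,0,0,0,0,0,0],[0.8,0,0,0,0,0,0]]]'; python3 - <<'E'
from h import *
st();plan(C+zb*.029,crankR(50)@F)
E
```

```text
time: 9.8
position: [0.5357, 0.0652, 0.1239]
tool_rot: [2.617, 0.916, 0.685]
ft_force: [-0.5, 0.4, -0.1]
grip_width: 0.647
time: 10.2
position: [0.5354, 0.0652, 0.1236]
tool_rot: [2.618, 0.917, 0.684]
ft_force: [0.2, 0.8, 0.8]
grip_width: 0.794
t 10.2 p [0.5354 0.0652 0.1236] q [-0.0195 -0.1549 -0.3258  2.2873  0.4527  0.5618 -1.5828] f [0.2 0.8 0.8] m [ 0.12  0.58 -0.06] g 0.7935224166005411
d_mm [1.6 1.6 3.8] rv [ 0.0019 -0.0001  0.002 ]
```

```bash
python3 -m creep '[[[0.8,0,0,-8,0,0,0],[0.8,0,0,-18,0,0,0],[0.8,0,0,-30,0,0,0],[0.8,0,0,-40,0,0,0],[0.8,0,0,-48,0,0,0]]]'; python3 - <<'E'
from h import *
st();s=ctrl.get_state();Q=R.from_rotvec(s['tool_rot']).as_matrix()
plan(C+zb*.029,crankR(50)@F)
print('rows for world (-.0,-.12,+.03):',Q.T@[0,-.12,.03]*1e3)
E
```

```text
time: 10.7
position: [0.5102, 0.0707, 0.1659]
tool_rot: [2.617, 0.917, 0.687]
ft_force: [0.7, -0.2, -0.6]
grip_width: 0.797
t 10.7 p [0.5102 0.0707 0.1659] q [-0.0613 -0.2738 -0.3044  2.2836  0.3487  0.6686 -1.4971] f [ 0.7 -0.2 -0.6] m [0.09 0.56 0.05] g 0.7973633141785862
d_mm [ 0.8  1.3 53.3] rv [ 0.0027 -0.0017  0.002 ]
rows for world (-.0,-.12,+.03): [-67.0066 103.2057 -12.5979]
```

```bash
python3 -m creep '[[[0.8,-14,21,-1,0,0,0],[0.8,-28,43,-3,0,0,0],[0.8,-42,64,-4,0,0,0],[0.8,-56,85,-5,0,0,0],[0.8,-67,103,-6,0,0,0]]]'; python3 -m creep '[[[0.8,0,0,0,0,0,0],[0.8,-28,42,0,0,0,0],[0.8,-42,64,0,0,0,0],[0.8,-42,64,0,0,0,0]]]'; python3 - <<'E'
from h import *
st()
a=shot('side');b=shot('top')
cv2.imwrite('pics/s7.png',a[:,:,::-1]);cv2.imwrite('pics/t7.png',b[:,:,::-1])
def crop(i,u,v,w,h):return cv2.resize(i[v:v+h,u:u+w],(400,600),interpolation=cv2.INTER_CUBIC)
g=lambda X:((proj('top',X)-[232,165]+.5)/.11).round()
f=lambda X:((proj('side',X)-[274,190]+.5)/.09+[400,0]).round()
for d in(0,.004):print(d,'dot side',f(C+zb*(.064+d)),'top',g(C+zb*(.064+d)))
cv2.imwrite('pics/m7.png',np.hstack([crop(b,232,165,44,66),crop(a,274,190,36,54)])[:,:,::-1])
E
```

```text
time: 11.2
position: [0.5235, -0.0515, 0.185]
tool_rot: [2.621, 0.917, 0.677]
ft_force: [0.1, -0.2, -0.8]
grip_width: 0.799
time: 11.6
position: [0.5275, -0.129, 0.1976]
tool_rot: [2.622, 0.91, 0.678]
ft_force: [-0.7, 0.4, -0.4]
grip_width: 0.801
t 11.6 p [ 0.5275 -0.129   0.1976] q [ 0.1476 -0.2825  0.0282  2.2282  0.0417  0.6406 -0.7522] f [-0.7  0.4 -0.4] m [0.13 0.6  0.07] g 0.8009350854219282
0 dot side [747. 154.] top [306. 455.]
0.004 dot side [754. 143.] top [304. 461.]
```

View pics/m7.png

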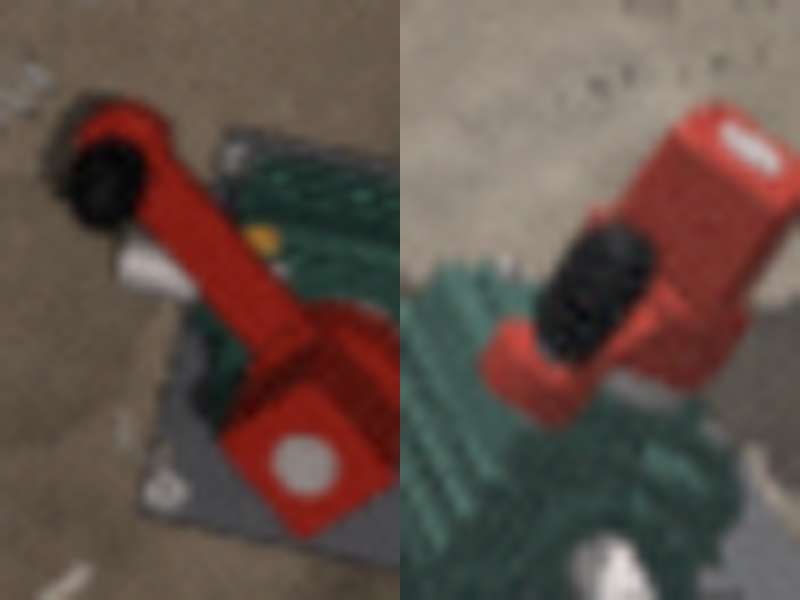

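Released: the dot is at side (752,148) and top (305,463). That puts it about 2.4 mm above the nominal seat height, within calibration error but not conclusive. To rule out a small gap I close the fingers and press on the block's top along the shaft.

```bash
python3 -m creep '[[[0,0,0,0,0,0,0],[0,0,0,0,0,0,0],[0,0,0,0,0,0,0],[0,0,0,0,0,0,0],[0,0,0,0,0,0,0]]]' 20;python3 -m creep '[[[0,0,0,0,0,0,0],[0,0,0,0,0,0,0],[0,0,0,0,0,0,0],[0,0,0,0,0,0,0]]]' 20; python3 - <<'E'
from h import *
st();plan(C+zb*.082,crankR(50)@F)
E
```

```text
time: 12.2
position: [0.5273, -0.1258, 0.1962]
tool_rot: [2.621, 0.918, 0.676]
ft_force: [0.8, 0.1, 0.1]
grip_width: 0.431
time: 12.6
position: [0.5274, -0.1261, 0.1963]
tool_rot: [2.621, 0.917, 0.676]
ft_force: [0.1, -0.1, -0.4]
grip_width: 0.071
t 12.6 p [ 0.5274 -0.1261  0.1963] q [ 0.148  -0.282   0.0227  2.2298  0.0411  0.6402 -0.7522] f [ 0.1 -0.1 -0.4] m [ 0.09  0.59 -0.02] g 0.07063502875439077
d_mm [ 105.4 -168.9   -3.9] rv [-0.0016  0.005   0.0019]
```

```bash
python3 -m creep '[[[0,24,-38,-4,0,0,0],[0,48,-77,-4,0,0,0],[0,72,-115,-4,0,0,0],[0,92,-148,-4,0,0,0],[0,105,-169,-4,0,0,0]]]' 20;python3 -m creep '[[[0,0,0,0,0,0,0],[0,0,0,0,0,0,0]]]'; python3 - <<'E'
from h import *
st();plan(C+zb*.064,crankR(50)@F)
E
```

```text
time: 13.1
position: [0.5108, 0.0733, 0.1663]
tool_rot: [2.62, 0.922, 0.678]
ft_force: [0.4, -0.2, -0.3]
grip_width: 0.007
time: 13.3
position: [0.5112, 0.0701, 0.1663]
tool_rot: [2.621, 0.919, 0.676]
ft_force: [-0.2, -0.6, -0.3]
grip_width: 0.004
t 13.3 p [0.5112 0.0701 0.1663] q [ 0.0024 -0.27   -0.3556  2.2732  0.3163  0.6715 -1.4638] f [-0.2 -0.6 -0.3] m [ 0.05  0.6  -0.03] g 0.003769650924328525
d_mm [ 0.6  0.3 18. ] rv [-0.0018  0.0052  0.0031]
```

```bash
python3 -m creep '[[[0,0.6,0.3,5,0,0,0],[0,0.6,0.3,10,0,0,0],[0,0.6,0.3,13,0,0,0],[0,0.6,0.3,14,0,0,0],[0,0.6,0.3,15,0,0,0]]]' 20; python3 - <<'E'
from h import *
st();plan(C+zb*.064,crankR(50)@F);print(ctrl.get_state()['ft_force']@zb)
E
python3 -m creep '[[[0,0,0,0.5,0,0,0],[0,0,0,1,0,0,0],[0,0,0,1,0,0,0]]]' 20; python3 - <<'E'
from h import *
st();plan(C+zb*.064,crankR(50)@F);print(ctrl.get_state()['ft_force']@zb)
E
```

```text
time: 13.8
position: [0.5196, 0.0682, 0.1537]
tool_rot: [2.622, 0.916, 0.676]
ft_force: [0.4, 0.5, 0.1]
grip_width: 0.005
t 13.8 p [0.5196 0.0682 0.1537] q [ 0.0157 -0.2337 -0.363   2.2744  0.3455  0.638  -1.4883] f [0.4 0.5 0.1] m [ 0.15  0.61 -0.05] g 0.005229987882082329
d_mm [ 0.2 -0.3  2.8] rv [-0.0017  0.0055  0.0015]
-0.04651529867801523
time: 14.1
position: [0.5201, 0.0685, 0.1538]
tool_rot: [2.621, 0.917, 0.676]
ft_force: [-5.0, -0.5, 4.9]
grip_width: 0.004
t 14.1 p [0.5201 0.0685 0.1538] q [ 0.016  -0.2328 -0.3641  2.2739  0.3473  0.6375 -1.49  ] f [-5.  -0.5  4.9] m [-0.06  0.93 -0.2 ] g 0.004406703135351675
d_mm [-0.3 -0.4  2.7] rv [-0.001   0.0051  0.002 ]
6.68516969814811
```

```bash
python3 -m creep '[[[0,0,0,1,0,0,0],[0,0,0,1.5,0,0,0],[0,0,0,2,0,0,0],[0,0,0,2,0,0,0]]]' 20; python3 - <<'E'
from h import *
st();plan(C+zb*.064,crankR(50)@F);print(ctrl.get_state()['ft_force']@zb)
E
```

```text
time: 14.5
position: [0.5206, 0.0685, 0.154]
tool_rot: [2.619, 0.916, 0.676]
ft_force: [-23.9, 0.0, 24.8]
grip_width: 0.009
t 14.5 p [0.5206 0.0685 0.154 ] q [ 0.017  -0.2313 -0.3663  2.2725  0.3507  0.6383 -1.4934] f [-23.9   0.   24.8] m [-0.49  2.55 -0.63] g 0.009133768376397173
d_mm [-0.8 -0.7  2.6] rv [0.0004 0.0057 0.0024]
33.39001508291081
```

Pressing with 33 N moved it only 0.1 mm, so the stop is rigid. The 2.6 mm offset could be camera bias or a gap. I compare edge positions in the same side camera: the collar edge before, and the hub's lower edge now.

```bash
python3 -m creep '[[[0,0,0,-2,0,0,0],[0,0,0,-8,0,0,0],[0,0,0,-14,0,0,0],[0,0,0,-18,0,0,0]]]' 20; python3 - <<'E'
from h import *
st()
a1=np.mean([ctrl.get_image('side').astype(float) for _ in range(6)],0);np.save('a1.npy',a1)
s7=a1.astype(np.float32);s0=cv2.imread('pics/s0.png')[:,:,::-1].astype(np.float32)
def samp(im,pts):
    p=np.array([proj('side',X) for X in pts],np.float32);return np.array([cv2.getRectSubPix(im,(1,1),tuple(map(float,q)))[0,0] if False else cv2.remap(im,np.array([[q[0]]],np.float32),np.array([[q[1]]],np.float32),cv2.INTER_CUBIC)[0,0] for q in p])
H=np.arange(-16,13,1.)
for az in(100,120,140):
    d=np.cos(np.radians(az))*xb+np.sin(np.radians(az))*yg
    P0=samp(s0,[C+.024*d+zb*h/1e3 for h in H]);P1=samp(s7,[C+.027*d+zb*h/1e3 for h in H])
    print('az',az);print(np.c_[H,P0,P1].round(0).astype(int).tolist())
f=lambda im:cv2.resize(im[205:241,280:304].astype(np.uint8),(400,600),interpolation=cv2.INTER_CUBIC)
cv2.imwrite('pics/m8.png',np.clip(np.hstack([f(s0),f(s7)])*1.2,0,255).astype(np.uint8)[:,:,::-1])
E
```

```text
time: 14.9
position: [0.5118, 0.0702, 0.1673]
tool_rot: [2.621, 0.917, 0.677]
ft_force: [0.1, 0.4, 1.0]
grip_width: 0.007
t 14.9 p [0.5118 0.0702 0.1673] q [-0.0029 -0.2699 -0.3509  2.2717  0.3183  0.6729 -1.4663] f [0.1 0.4 1. ] m [ 0.07  0.59 -0.02] g 0.007280071403114964
az 100
[[-16, 54, 72, 69, 46, 61, 58], [-15, 52, 68, 67, 45, 61, 58], [-14, 52, 67, 67, 45, 61, 58], [-13, 57, 73, 72, 45, 61, 57], [-12, 63, 81, 78, 45, 61, 57], [-11, 68, 88, 83, 46, 61, 58], [-10, 72, 94, 87, 47, 62, 59], [-9, 75, 94, 88, 49, 64, 60], [-8, 75, 90, 86, 53, 67, 63], [-7, 74, 85, 81, 60, 71, 68], [-6, 78, 82, 80, 66, 75, 72], [-5, 82, 82, 80, 73, 79, 76], [-4, 87, 85, 83, 80, 84, 81], [-3, 93, 92, 90, 87, 88, 86], [-2, 106, 103, 102, 92, 91, 90], [-1, 121, 118, 117, 95, 91, 90], [0, 135, 131, 130, 97, 88, 88], [1, 149, 145, 144, 98, 82, 81], [2, 165, 160, 160, 97, 74, 72], [3, 177, 171, 170, 95, 63, 61], [4, 180, 175, 173, 93, 53, 49], [5, 174, 170, 168, 93, 44, 40], [6, 159, 156, 153, 93, 41, 36], [7, 139, 136, 134, 94, 41, 35], [8, 122, 119, 118, 94, 41, 35], [9, 111, 108, 108, 95, 41, 35], [10,
[... 1236 characters left out ...]
0], [-9, 69, 86, 80, 47, 62, 60], [-8, 68, 81, 76, 47, 63, 60], [-7, 68, 78, 75, 48, 64, 61], [-6, 71, 78, 76, 49, 65, 61], [-5, 78, 82, 81, 50, 65, 61], [-4, 84, 86, 86, 53, 65, 61], [-3, 89, 91, 91, 59, 66, 62], [-2, 95, 96, 96, 66, 69, 64], [-1, 97, 99, 98, 74, 72, 66], [0, 100, 102, 99, 82, 72, 66], [1, 105, 107, 101, 90, 71, 65], [2, 114, 114, 106, 95, 69, 64], [3, 124, 121, 112, 99, 69, 63], [4, 132, 126, 116, 102, 68, 62], [5, 138, 129, 120, 102, 67, 60], [6, 144, 133, 122, 102, 68, 60], [7, 146, 134, 123, 102, 69, 62], [8, 147, 135, 123, 101, 68, 61], [9, 147, 135, 122, 102, 70, 64], [10, 147, 135, 122, 103, 71, 65], [11, 148, 137, 124, 103, 72, 65], [12, 149, 138, 126, 101, 68, 62]]
```

View pics/m8.png

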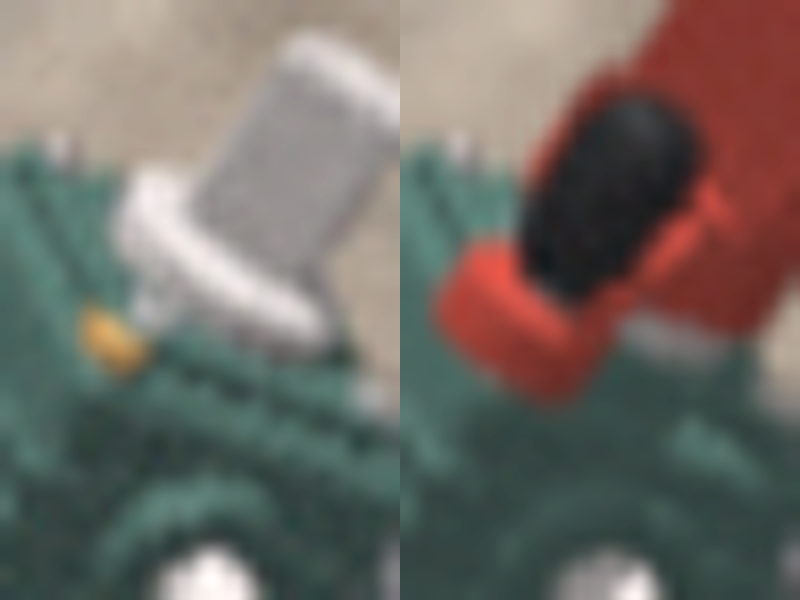

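Side view: the collar's top edge was at h≈0.2 mm and the hub's lower edge is at h≈2.4 mm, with blur of about ±1 mm. That leaves doubt, so I test repeatability: regrip, lift a few mm, and press again with a twist wiggle. A jam would give a different stop; the collar gives the same one.

```bash
python3 -m creep '[[[0.75,0,0,0,0,0,0],[0.75,0,0,0,0,0,0],[0.75,0,0,0,0,0,0],[0.75,0,0,0,0,0,0],[0.75,0,0,0,0,0,0]]]' 45; python3 -m creep '[[[0.75,0,0,0,0,0,0],[0.75,0,0,0,0,0,0],[0.75,0,0,0,0,0,0],[0.75,0,0,0,0,0,0]]]'; python3 - <<'E'
from h import *
st();plan(C+zb*.035,crankR(50)@F)
E
```

```text
time: 15.7
position: [0.5118, 0.0701, 0.1667]
tool_rot: [2.621, 0.917, 0.676]
ft_force: [0.7, -0.5, -0.6]
grip_width: 0.371
time: 16.1
position: [0.5119, 0.0702, 0.1668]
tool_rot: [2.621, 0.917, 0.676]
ft_force: [-1.1, -0.0, 0.1]
grip_width: 0.714
t 16.1 p [0.5119 0.0702 0.1668] q [-0.0024 -0.2688 -0.3513  2.2718  0.319   0.6722 -1.4668] f [-1.1 -0.   0.1] m [ 0.11  0.6  -0.01] g 0.7137096515962619
d_mm [ 0.  -0.1 47.1] rv [-0.0016  0.005   0.0021]
```

```bash
python3 -m creep '[[[0.75,-0.5,-1,10,0,0.005,0],[0.75,-0.5,-1,22,0,0.005,0],[0.75,-0.5,-1,34,0,0.005,0],[0.75,-0.5,-1,43,0,0.005,0],[0.75,-0.5,-1,47,0,0.005,0]]]' 45; python3 -m creep '[[[0,0,0,0,0,0,0],[0,0,0,0,0,0,0],[0,0,0,0,0,0,0],[0,0,0,0,0,0,0],[0,0,0,0,0,0,0]]]' 50;python3 -m creep '[[[0,0,0,0,0,0,0],[0,0,0,0,0,0,0]]]' 50; python3 - <<'E'
from h import *
st();plan(C+zb*.029,crankR(50)@F)
E
```

```text
time: 16.6
position: [0.535, 0.0651, 0.1243]
tool_rot: [2.622, 0.919, 0.68]
ft_force: [-0.8, -0.2, 0.9]
grip_width: 0.751
time: 17.1
position: [0.5351, 0.066, 0.1265]
tool_rot: [2.62, 0.919, 0.684]
ft_force: [-1.8, 1.1, 1.0]
grip_width: 0.458
time: 17.3
position: [0.5351, 0.066, 0.1265]
tool_rot: [2.62, 0.919, 0.684]
ft_force: [-5.0, 2.4, 4.5]
grip_width: 0.455
t 17.3 p [0.5351 0.066  0.1265] q [ 0.0371 -0.1605 -0.376   2.2817  0.4209  0.5638 -1.552 ] f [-5.   2.4  4.5] m [0.35 1.06 0.08] g 0.45492535083961455
d_mm [0.3 1.2 6.4] rv [-0.0016 -0.0004  0.0023]
```

```bash
python3 -m creep '[[[0,0,0,-3,0,0,0],[0,0,0,-7,0,0,0],[0,0,0,-7,0,0,0.06],[0,0,0,-7,0,0,-0.06],[0,0,0,-7,0,0,0]]]' 55; python3 - <<'E'
from h import *
st();plan(C+zb*.029,crankR(50)@F)
E
python3 -m creep '[[[0,0,0,3,0,0,0],[0,0,0,6,0,0,0.05],[0,0,0,7.5,0,0,-0.05],[0,0,0,8.5,0,0,0.05],[0,0,0,9,0,0,-0.05]]]' 55;python3 -m creep '[[[0,0,0,0,0,0,0.05],[0,0,0,0,0,0,0.1],[0,0,0,0,0,0,0.05],[0,0,0,0,0,0,0.05]]]' 55; python3 - <<'E'
from h import *
st();plan(C+zb*.029,crankR(50)@F);f=ctrl.get_state()['ft_force'];print(f@xb,f@yg,f@zb)
E
```

```text
time: 17.8
position: [0.5316, 0.0664, 0.1324]
tool_rot: [2.62, 0.921, 0.683]
ft_force: [0.1, 1.8, -1.7]
grip_width: 0.456
t 17.8 p [0.5316 0.0664 0.1324] q [ 0.0309 -0.178  -0.3712  2.2819  0.4023  0.578  -1.5345] f [ 0.1  1.8 -1.7] m [0.55 0.43 0.33] g 0.4562603382342685
d_mm [ 0.4  0.9 13.4] rv [-0.0015 -0.0004  0.0036]
time: 18.3
position: [0.5364, 0.0665, 0.127]
tool_rot: [2.587, 0.98, 0.673]
ft_force: [-27.4, 4.4, 26.4]
grip_width: 0.458
time: 18.7
position: [0.5365, 0.0665, 0.1271]
tool_rot: [2.618, 0.921, 0.685]
ft_force: [-21.3, 2.7, 20.9]
grip_width: 0.453
t 18.7 p [0.5365 0.0665 0.1271] q [ 0.0381 -0.1585 -0.3783  2.2796  0.4257  0.5632 -1.555 ] f [-21.3   2.7  20.9] m [ 0.25  1.81 -0.14] g 0.45314889354542176
d_mm [-1.2  0.7  6.3] rv [ 0.0001 -0.0017  0.0043]
-7.058499426359742 -1.5675237758756064 29.025980361822025
```

The hub lifted 7 mm freely and came back to the same stop (6.3 against 6.4 mm). That is a hard, repeatable seat, so the camera-based collar position carries a bias of about 2.5 mm. I release and retreat.

```bash
python3 -m creep '[[[0,0,0,-1,0,0,0],[0,0.5,0,-2,0,0,0],[0.8,0.5,0,-2,0,0,0],[0.8,0.5,0,-2,0,0,0],[0.8,0.5,0,-2,0,0,0]]]' 30; python3 -m creep '[[[0.8,0,0,0,0,0,0],[0.8,0,0,0,0,0,0],[0.8,0,0,0,0,0,0],[0.8,0,0,0,0,0,0]]]';python3 -m creep '[[[0.8,0,0,-8,0,0,0],[0.8,0,0,-18,0,0,0],[0.8,0,0,-30,0,0,0],[0.8,0,0,-38,0,0,0],[0.8,0,0,-44,0,0,0]]]'; python3 -c "
from h import *
st();plan(C+zb*.029,crankR(50)@F)"
```

```text
time: 19.2
position: [0.5355, 0.0653, 0.1261]
tool_rot: [2.621, 0.918, 0.682]
ft_force: [0.3, -0.6, 0.0]
grip_width: 0.648
time: 19.6
position: [0.5356, 0.0658, 0.1264]
tool_rot: [2.621, 0.919, 0.683]
ft_force: [0.3, -0.0, 0.3]
grip_width: 0.796
time: 20.1
position: [0.5127, 0.0708, 0.1652]
tool_rot: [2.62, 0.919, 0.686]
ft_force: [0.3, 0.5, 0.2]
grip_width: 0.797
t 20.1 p [0.5127 0.0708 0.1652] q [-0.0038 -0.2686 -0.35    2.2773  0.3221  0.6605 -1.4703] f [0.3 0.5 0.2] m [ 0.09  0.59 -0.03] g 0.796748318983576
d_mm [-0.7  0.6 51.4] rv [-0.0007 -0.0017  0.0021]
```

```bash
python3 -m creep '[[[0.8,-14,21,-2,0,0,0],[0.8,-28,43,-4,0,0,0],[0.8,-42,64,-5,0,0,0],[0.8,-56,85,-6,0,0,0],[0.8,-67,103,-7,0,0,0]]]'; python3 -m creep '[[[0.8,-14,21,0,0,0,0],[0.8,-28,42,0,0,0,0],[0.8,-42,64,0,0,0,0],[0.8,-42,64,0,0,0,0],[0.8,-42,64,0,0,0,0]]]'; python3 - <<'E'
from h import *
st()
a=shot('side');b=shot('top')
f=lambda i:cv2.resize(i[130:270,210:400],(400,300),interpolation=cv2.INTER_CUBIC)
g=lambda i:cv2.resize(i[130:270,150:340],(400,300),interpolation=cv2.INTER_CUBIC)
h=lambda i:cv2.resize(i[190:244,274:346],(400,300),interpolation=cv2.INTER_CUBIC)
h2=lambda i:cv2.resize(i[170:230,232:312],(400,300),interpolation=cv2.INTER_CUBIC)
cv2.imwrite('pics/m9.png',np.vstack([np.hstack([g(b),f(a)]),np.hstack([h2(b),h(a)])])[:,:,::-1])
o=cv2.imread('pics/t0.png')[:,:,::-1]
for n,(u,v,w,k) in dict(clamp=(175,145,45,50),pliers=(300,145,54,35),wood=(155,216,52,36)).items():
    print(n,np.abs(o[v:v+k,u:u+w].astype(int)-b[v:v+k,u:u+w]).mean(),cv2.phaseCorrelate(*(cv2.cvtColor(x[v:v+k,u:u+w].copy(),cv2.COLOR_RGB2GRAY).astype(np.float32) for x in(o,b))))
E
```

```text
time: 20.6
position: [0.5236, -0.0511, 0.1857]
tool_rot: [2.624, 0.919, 0.677]
ft_force: [0.4, 0.3, -0.2]
grip_width: 0.801
time: 21.1
position: [0.5274, -0.1258, 0.1971]
tool_rot: [2.624, 0.918, 0.677]
ft_force: [-0.2, 0.5, -0.1]
grip_width: 0.799
t 21.1 p [ 0.5274 -0.1258  0.1971] q [ 0.1508 -0.2816  0.022   2.2272  0.0341  0.6439 -0.7457] f [-0.2  0.5 -0.1] m [0.11 0.56 0.03] g 0.7990333808611171
clamp 5.496444444444444 ((0.3919027426347874, 0.04124699406714072), 0.9599080872005886)
pliers 5.264197530864197 ((-0.07592539815793131, -0.11299511335538881), 0.988271591472037)
wood 5.835826210826211 ((-0.05810217689439412, 0.07613651895758977), 1.015920304467158)
```

View pics/m9.png

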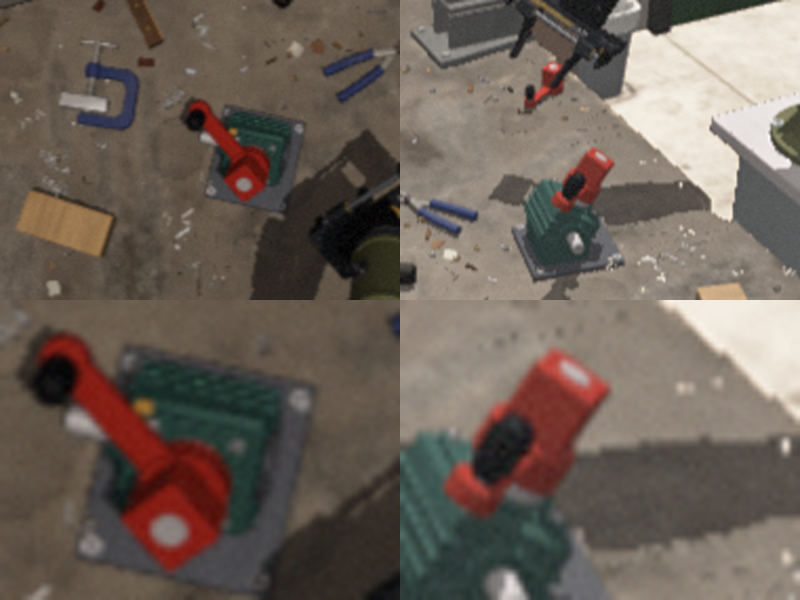

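The crank sits on the shaft in both views, with its arm toward the flat. The clamp, pliers and wood block are where they were, and the gripper is clear to the right of the gearbox. I hand in.

```bash
python3 -c "
from h import *
print(ctrl.close_job())"
```

```text
the job is handed in; nothing more can be done
None
```

The larger red crank is on the D-shaft with its flat matched at about 50° from the bearing's +x. It is pushed to a hard stop and released, and I handed the job in at about 21 s.

**Seating:**
- It went on with under 8 N until the stop. The stop held at 34 N gripped and at 33 N pressed from above.
- I regripped it, lifted it 7 mm freely and pressed again with a twist. It stopped at the same place within 0.1 mm.
- **Disagreement:** the pictures and the fingertip touch put the hub about 2.5 mm above my camera-estimated collar. In the side view, the hub's lower edge was about 2.3 mm above where I had seen the collar's edge, ±1 mm. I judged this to be calibration and blur because the stop was rigid and repeatable, but I could not see the seat directly.

**Flat angle:** the top view gave 46° and the side view 66°. I used 50°, and it slid on at the first try.

**Joint 2:** it once read −0.302 against its −0.3 limit during the approach. I can't tell whether that counts as passing the range.

**Bystanders:** the clamp, pliers and wood block show no more than 0.4 px shift in the top view. The gripper ended well clear, touching nothing.

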